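# Build the sieve tower for the cave sediment

## Robot

A 6-joint arm with a two-finger parallel gripper is mounted at the origin on the work surface; the furniture and walls round the work are solid. World frame = base frame: x ahead of the robot, y to its left, z up, the work surface at z = 0. Lengths are in m, angles in rad, forces in N, time in s.
With the tool pointing down it reaches from about 0.35 to 0.875 m from the base axis. Payload 15.5 kg.
Tool frame: the origin (TCP) lies on the centre line of the jaws, within the pads' length; the fingertips stand tip_reach ahead of it and the grasp point (between the pads) lies 2 mm behind it (tip_reach is the distance from the TCP to the fingertips, in m); z points along the fingers, y is the direction in which the jaws open and shut (so a half turn about z gives the same grasp; the last joint's range is limited). The gripper opens to 85 mm and grips with 20 to 120 N. Pads are 22 mm wide; open, the fingers measure 114 mm over their backs; the gripper's body (76 mm by 85 mm) begins 54 mm behind the grasp point. The pads swing forward as they close: fully open they stand 13 mm farther back than shut.
Start: joints at [1.129, 0.494, 1.345, -0, 1.302, -0.096], TCP at [0.212, 0.588, 0.248] pointing down, gripper open.
Joint ranges: [-2.91, 2.91], [-0.82, 2.16], [0.22, 2.67], [-1.22, 4.37], [0.12, 2.79], [-3.08, 3.08]. Speed limits (rad/s): [1.89, 1.89, 2.57, 3.01, 3.01, 3.01].

## Interface

Orientations are given as a unit quaternion [w, x, y, z].
In Python, from plant import read_state, camera, hand_in, tip_reach gives the robot as it stands.
- The arm moves only by the tool send_rows, never from a script. Its argument "targets" is a list of rows, each an object with "dp": the shift along the world's x, y, z in mm, a list of three; "yaw": the turn about the world's z in rad; "grip": the gripper's target within -1 to 1 (fully open at 1, half-way at 0, shut at -1). In form: [{"dp": [x, y, z], "yaw": yaw, "grip": grip}, ...]. A call has 1 to 20 rows; each row is the pose to reach, as a shift and turn from the pose commanded when the call began; what a row does not reach only later rows make up. A row lasts 1/8 s, in which the tool goes at most 62.5 mm and 10.7 degrees, less where a joint would pass 70% of its speed; a pose out of reach is approached as far as the arm can. A call with a gripper value outside its range is refused whole. The fingers move at their own pace and stop on an object; "squeeze" is the grip in N (left out, the last holds). Time passes only in rows, so rows that repeat a pose let the fingers close. It gives the time, the measured TCP pose, the force and the opening at its end, in the units of the state.
- read_state(): the state, without advancing time (a new reading comes with each control period).
- camera(name): name is "scene" or "top" or "wrist"; returns a dict with "pixels" (480x640x3 uint8, blue, green, red), "range_z" (480x640 float32, m along the optical axis (not along the pixel's ray), 0 where there is no reading), "mtx" (3x3 intrinsics, pixels), "cam_to_world" (4x4, takes a point from camera to world coordinates). Camera axes: x right, y up, looking along -z (the intrinsics and any distortion apply to the point x, -y, -z); pixel columns grow to the right and rows downward; lengths in m; the calibration is good to about 2 mm. A picture is of the moment at which its call begins.
- hand_in(): hands the job in, once; it reports no verdict.
The state is a dict: "clock": time; "joint_positions": joint angles; "joint_vel": joint speeds; "tau": joint torques, N m; "tcp_pos": TCP position; "tcp_rot": TCP orientation; "contact_force": force on the tool from outside, world axes, zero at the start; "wrist_torque": the same for the moment, N m; "grip_width": finger opening in m.
Only numpy, scipy, OpenCV 4.12 (cv2) and the standard library are available. Lean on these libraries where they do the work, as an engineer would, in place of code of your own. Each camera call takes 0.05 s, during which the arm holds its last target.

## Task

Build the sieve tower upright on the round grey stand: first the white solid-bottomed pan in the stand's black ring, then the blue fine sieve, then the green medium sieve, and the red coarse sieve on top, each nested fully home in the one below. Leave the vial and the two small find fragments among them where they are.

Things in the scene. Friction and masses are not known exactly. Their poses are not given: they have to be found in the camera images.
- pan: Collecting pan: white plastic, closed white floor. Loose, round, 60 g. Skirt 8 mm tall (diameter 42 at foot, 49 at top), then a wall of outer diameter 60, height 8 to 42, open mouth 52. Origin: centre of underside, z up. Stands on its skirt. Nested, the skirt drops into the mouth below, wall on rim: origin 34 above that of the part below. Hold by the top 25 mm of the wall.
- fine_sieve: Fine sieve: blue plastic ring with a close wire mesh. Loose, round, 60 g. Skirt 8 mm tall (diameter 42 at foot, 49 at top), then a wall of outer diameter 60, height 8 to 42, open mouth 52. Origin: centre of underside, z up. Stands on its skirt. Nested, the skirt drops into the mouth below, wall on rim: origin 34 above that of the part below. Hold by the top 25 mm of the wall.
- medium_sieve: Medium sieve: green plastic ring with a wire mesh of middling width. Loose, round, 60 g. Skirt 8 mm tall (diameter 42 at foot, 49 at top), then a wall of outer diameter 60, height 8 to 42, open mouth 52. Origin: centre of underside, z up. Stands on its skirt. Nested, the skirt drops into the mouth below, wall on rim: origin 34 above that of the part below. Hold by the top 25 mm of the wall.
- coarse_sieve: Coarse sieve: red plastic ring with a wide wire mesh. Loose, round, 60 g. Skirt 8 mm tall (diameter 42 at foot, 49 at top), then a wall of outer diameter 60, height 8 to 42, open mouth 52. Origin: centre of underside, z up. Stands on its skirt. Nested, the skirt drops into the mouth below, wall on rim: origin 34 above that of the part below. Hold by the top 25 mm of the wall.
- stand: Sieve stand, fixed to the table: flat grey round flange, diameter 92 mm, 5 thick, with a black upright ring on it (outer diameter 60, inner 52, rim 16 above the table). Origin: centre of the underside, on the table. The pan's skirt drops 8 mm into the ring: the seated pan's origin is 8 mm above the stand's.
- vial: Bystander: loose upright beige sample vial with white screw cap, 23 mm diameter, 54 mm tall. Origin: centre of its underside.
- find_a: Bystander: loose dark brown find fragment, 22 x 33 x 18 mm, lying on the table. Origin: centre of its underside.
- find_b: Bystander: loose pale tan find fragment, 23 x 32 x 19 mm, lying on the table. Origin: centre of its underside.
Things that resemble listed ones, but are neither listed nor needed, are in the scene too. Of the things like the coarse_sieve, leave any that is yellow; of the rest the larger one is meant.

How it is judged:
At the end, for the whole second after the job is handed in: On the stand, bottom to top: pan, blue, green, red. Each is centred within 6 mm on what is below, seated (origin 8 mm above the stand's for the pan, 34 mm above the part below for each sieve, +3/-4 mm), upright within 0.08 rad, released, at rest (horizontal distance between pan and stand below 0.006 m and z of pan in the frame of stand between 0.004 and 0.011 m and angle between each of pan, fine_sieve, medium_sieve, coarse_sieve's own z axis and vertical below 0.08 rad and linear speed of each of pan, fine_sieve, medium_sieve, coarse_sieve below 0.02 m/s and angular speed of each of pan, fine_sieve, medium_sieve, coarse_sieve below 0.2 rad/s and horizontal distance between fine_sieve and pan below 0.006 m and z of fine_sieve in the frame of pan between 0.03 and 0.037 m and horizontal distance between medium_sieve and fine_sieve below 0.006 m and z of medium_sieve in the frame of fine_sieve between 0.03 and 0.037 m and horizontal distance between coarse_sieve and medium_sieve below 0.006 m and z of coarse_sieve in the frame of medium_sieve between 0.03 and 0.037 m); the robot touches nothing.
It fails at once if the brown find is shifted by more than 30 mm (distance of find_a from where it was at the start of the episode above 0.03 m).
It fails at once if the tan find is shifted by more than 30 mm (distance of find_b from where it was at the start of the episode above 0.03 m).
It fails at once if the vial is shifted by more than 30 mm or knocked over (distance of vial from where it was at the start of the episode above 0.03 m or angle between vial's own z axis and vertical above 0.5 rad).
It also fails if it takes over 112 s, if anything falls off the work surface, if the arm or the gripper's body presses on something with over 40 N, if the wrist force passes 120 N, or if a joint passes its speed limit or range.

## Working session

There is one attempt and no reset: what is moved stays moved. The work goes in short steps, Python scripts to look and compute and a tool call to move; the robot and the scene stay as the last step left them, time stands still between calls to the robot, and variables do not carry over. Pictures are saved under pics/ and viewed, and the job is handed in when it is done.

Besides the shell and the picture viewer there is one more tool, called after "Emit:" as name(argument=value, ...) on one line, values as JSON. send_rows: Moves the arm, as the interface text tells. Its arguments: {"type":"object","properties":{"targets":{"type":"array"},"squeeze":{"type":"number"}},"required":["targets"]}

```bash
mkdir -p pics; cat > h.py <<'E'
import numpy as np, cv2
from plant import read_state, camera, hand_in, tip_reach
def snap(n,f):
    c=camera(n); cv2.imwrite('pics/'+f+'.png',c['pixels']); np.savez('/tmp/'+f+'.npz',**c); return c
def load(f): return np.load('/tmp/'+f+'.npz')
def cloud(c):
    h,w=c['range_z'].shape; K=c['mtx']; u,v=np.meshgrid(np.arange(w),np.arange(h)); z=c['range_z']
    P=np.stack([(u-K[0,2])/K[0,0]*z,-(v-K[1,2])/K[1,1]*z,-z,np.ones_like(z)],-1)
    return (P@c['cam_to_world'].T)[...,:3]
E
python3 - <<'E'
from h import *
print(read_state()); 
try: print(tip_reach())
except Exception as e: print(tip_reach)
for n in ['top','scene','wrist']:
    c=snap(n,n+'0'); print(n,c['mtx'],c['cam_to_world'])
E
```

```text
{'clock': 0.0, 'joint_positions': array([ 1.12847506e+00,  4.94190556e-01,  1.34617022e+00,  7.31445139e-06,
        1.30251156e+00, -9.54664969e-02]), 'joint_vel': array([-0.00123004,  0.00191409,  0.00025858, -0.0002444 ,  0.00070894,
       -0.00065019]), 'tau': array([-2.58233034e-03, -8.82127118e+01, -3.83886588e+01, -5.14827898e-04,
        9.52714094e-03,  1.66013882e-05]), 'tcp_pos': array([0.21228235, 0.58745804, 0.24768242]), 'tcp_rot': array([-1.73383303e-04,  1.72560250e-01,  9.84998757e-01, -6.15914466e-04]), 'contact_force': array([-0.27434958, -1.02070597, -0.28579597]), 'wrist_torque': array([ 0.03813192,  0.00039073, -0.02770162]), 'grip_width': 0.08525800218444507}
0.017
top [[612.30965578   0.         320.15653528]
 [  0.         612.30965578 244.01274926]
 [  0.           0.           1.        ]] [[ 2.89885531e-02  9.94866245e-01 -9.69578140e-02  4.35584857e-01]
 [-9.99574742e-01  2.91585642e-02  3.36701702e-04  4.46716607e-03]
 [ 3.16212380e-03  9.69068214e-02  9.95288435e-01  1.13202773e+00]
 [ 0.00000000e+00  0.00000000e+00  0.00000000e+00  1.00000000e+00]]
scene [[525.89738275   0.         329.53214396]
 [  0.         525.89738275 244.62227666]
 [  0.           0.           1.        ]] [[ 0.6885592   0.37399982 -0.62129732 -0.04583008]
 [-0.72516666  0.36032916 -0.58676759 -0.53321948]
 [ 0.00442057  0.85456833  0.51932016  0.51354565]
 [ 0.          0.          0.          1.        ]]
wrist [[344.77776755   0.         316.30000513]
 [  0.         344.77776755 242.6788032 ]
 [  0.           0.           1.        ]] [[ 0.33992871 -0.89588281 -0.28608122  0.14022601]
 [ 0.94044985  0.32330184  0.10502381  0.61473762]
 [-0.00159844 -0.30474565  0.95243243  0.37406602]
 [ 0.          0.          0.          1.        ]]
```

View pics/top0.png

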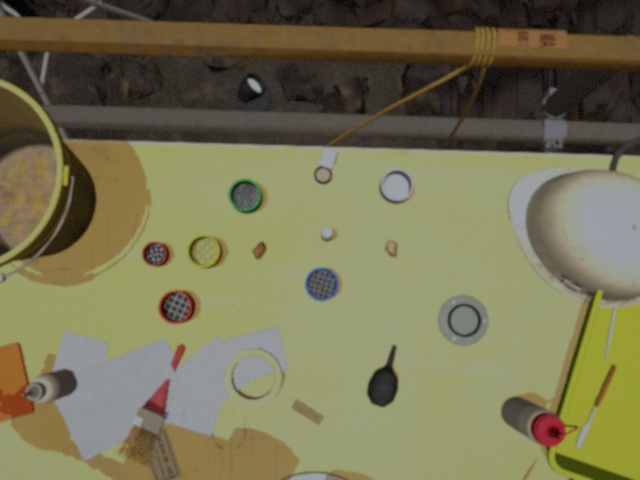

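View pics/scene0.png

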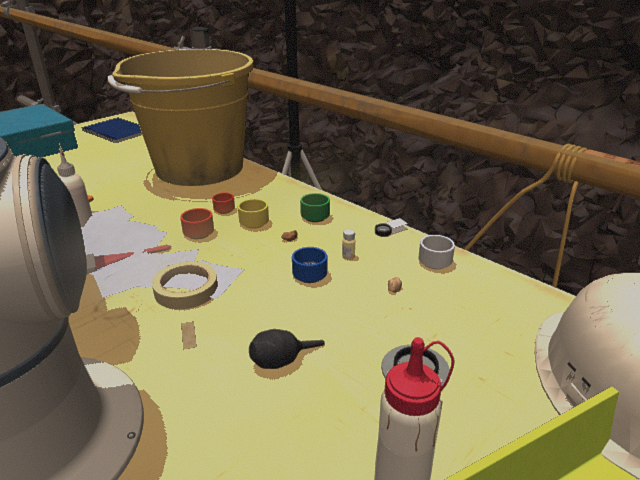

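View pics/wrist0.png

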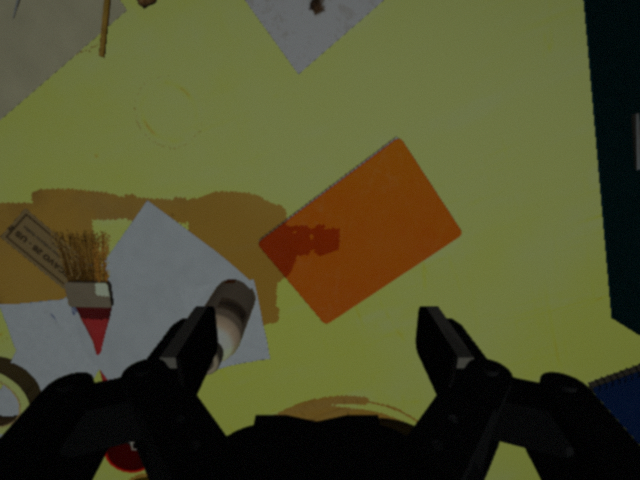

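The top view shows the pan at (397,186), blue at (322,284), green at (246,196), large red at (178,306), the small red decoy at (155,254), the yellow decoy at (205,252) and the stand at (464,320). The vial is at (327,233), and the finds are at (260,250) and (392,248).

```bash
cat >> h.py <<'E'
from scipy.optimize import least_squares
def circ(P):
    x,y=P[:,0],P[:,1]
    A=np.c_[2*x,2*y,np.ones(len(x))]; s=np.linalg.lstsq(A,x*x+y*y,rcond=None)[0]
    f=lambda p:np.hypot(x-p[0],y-p[1])-p[2]
    r=least_squares(f,[s[0],s[1],np.sqrt(s[2]+s[0]**2+s[1]**2)],loss='soft_l1',f_scale=.001)
    return r.x,np.sqrt(np.mean(r.fun**2))
E
python3 - <<'E'
from h import *
c=load('top0'); X=cloud(c)
for n,u,v,zl in [('pan',397,186,.039),('blue',322,284,.039),('green',246,196,.039),('red',178,306,.039),('rsmall',155,254,.02),('yel',205,252,.039),('stand',464,320,.013),('vial',327,233,.045),('fa',260,250,.008),('fb',392,248,.008),('squeez',383,386,.01),('tape',255,375,.01),('bottle',548,430,.05),('blackcap',323,175,.01)]:
    R=X[v-30:v+31,u-30:u+31].reshape(-1,3)
    c0=X[v,u,:2]; 
    m=(R[:,2]>zl)&(R[:,2]<zl+(.006 if zl in(.039,.013) else .2))&(np.hypot(*(R[:,:2]-c0).T)<.04)
    Q=R[m]; p,e=circ(Q)
    print(n,len(Q),'circ',p.round(4),round(e,4),'median',np.median(Q,0).round(4),'min',Q.min(0).round(3),'max',Q.max(0).round(3))
for v,u in [(350,400),(200,300),(100,300)]: print(X[v,u])
E
```

```text
pan 195 circ [ 0.653  -0.1313  0.0278] 0.0013 median [ 0.6523 -0.1329  0.0426] min [ 0.623 -0.161  0.039] max [ 0.682 -0.102  0.045]
blue 176 circ [ 0.4702 -0.0008  0.0278] 0.0012 median [ 4.713e-01 -3.000e-04  4.270e-02] min [ 0.44  -0.03   0.039] max [0.499 0.029 0.045]
green 190 circ [0.6265 0.1422 0.0278] 0.0013 median [0.6308 0.1424 0.0424] min [0.597 0.113 0.039] max [0.656 0.171 0.045]
red 207 circ [0.4222 0.2571 0.0277] 0.0013 median [0.4213 0.2562 0.0423] min [0.392 0.227 0.039] max [0.451 0.286 0.045]
rsmall 209 circ [0.5162 0.3014 0.0208] 0.0011 median [0.5157 0.3011 0.0311] min [0.494 0.28  0.02 ] max [0.538 0.325 0.04 ]
yel 192 circ [0.523  0.2123 0.0277] 0.0012 median [0.522  0.2138 0.0422] min [0.494 0.183 0.039] max [0.552 0.242 0.045]
stand 193 circ [ 0.4129 -0.2612  0.0276] 0.0013 median [ 0.413  -0.2644  0.0164] min [ 0.383 -0.291  0.013] max [ 0.443 -0.233  0.019]
vial 105 circ [ 0.5611 -0.0073  0.0072] 0.0025 median [ 0.5608 -0.0075  0.0542] min [ 0.552 -0.016  0.046] max [0.572 0.002 0.06 ]
fa 153 circ [0.529  0.1153 0.0091] 0.0054 median [0.5291 0.1149 0.0147] min [0.49  0.074 0.008] max [0.556 0.138 0.021]
fb 156 circ [ 0.5399 -0.1268  0.009 ] 0.0047 median [ 0.5398 -0.1269  0.0168] min [ 0.519 -0.156  0.008] max [ 0.577 -0.11   0.024]
squeez 1005 circ [ 0.2946 -0.1137  0.0215] 0.0082 median [ 0.2951 -0.1133  0.0447] min [ 0.257 -0.139  0.013] max [ 0.335 -0.086  0.06 ]
tape 334 circ [0.3031 0.1131 0.0367] 0.0077 median [0.3194 0.1163 0.0233] min [0.265 0.075 0.01 ] max [0.343 0.154 0.031]
bottle 1647 circ [ 0.2557 -0.3518  0.02  ] 0.0069 median [ 0.2589 -0.3468  0.1667] min [ 0.224 -0.385  0.05 ] max [ 0.28  -0.329  0.219]
blackcap 380 circ [ 6.843e-01 -5.000e-04  1.700e-02] 0.0068 median [ 0.6869 -0.0007  0.0142] min [ 0.658 -0.019  0.01 ] max [0.713 0.019 0.021]
[ 0.35594895 -0.14677077  0.00475444]
[0.62717058 0.04411236 0.00156697]
[ 1.0669995   0.07990607 -0.72896907]
```

Emit:
send_rows(targets=[{"dp": [60, -90, 0], "yaw": 0, "grip": 1}, {"dp": [90, -140, -20], "yaw": 0, "grip": 1}, {"dp": [120, -190, -40], "yaw": 0, "grip": 1}, {"dp": [150, -240, -60], "yaw": 0, "grip": 1}, {"dp": [180, -290, -70], "yaw": 0, "grip": 1}, {"dp": [210, -340, -80], "yaw": 0, "grip": 1}, {"dp": [240, -390, -90], "yaw": 0, "grip": 1}, {"dp": [270, -440, -100], "yaw": 0, "grip": 1}, {"dp": [300, -490, -110], "yaw": 0, "grip": 1}, {"dp": [330, -540, -120], "yaw": 0, "grip": 1}, {"dp": [360, -590, -130], "yaw": 0, "grip": 1}, {"dp": [390, -640, -130], "yaw": 0, "grip": 1}, {"dp": [420, -690, -130], "yaw": 0, "grip": 1}, {"dp": [441, -719, -130], "yaw": 0, "grip": 1}, {"dp": [441, -719, -130], "yaw": 0, "grip": 1}, {"dp": [441, -719, -130], "yaw": 0, "grip": 1}, {"dp": [441, -719, -130], "yaw": 0, "grip": 1}], squeeze=25)

```text
clock: 2.28
tcp_pos: [0.6528, -0.1301, 0.1182]
tcp_rot: [-0.0, 0.172, 0.985, 0.0]
contact_force: [0.2, -0.0, 0.4]
grip_width: 0.0851
```

Emit:
send_rows(targets=[{"dp": [0, -1, -30], "yaw": 0, "grip": 1}, {"dp": [0, -1, -60], "yaw": 0, "grip": 1}, {"dp": [0, -1, -80], "yaw": 0, "grip": 1}, {"dp": [0, -1, -88], "yaw": 0, "grip": 1}, {"dp": [0, -1, -88], "yaw": 0, "grip": 1}, {"dp": [0, -1, -88], "yaw": 0, "grip": -1}, {"dp": [0, -1, -88], "yaw": 0, "grip": -1}, {"dp": [0, -1, -88], "yaw": 0, "grip": -1}, {"dp": [0, -1, -88], "yaw": 0, "grip": -1}, {"dp": [0, -1, -88], "yaw": 0, "grip": -1}, {"dp": [0, -1, -88], "yaw": 0, "grip": -1}])

```text
clock: 3.65
tcp_pos: [0.654, -0.1324, 0.0316]
tcp_rot: [0.001, 0.173, 0.985, -0.0]
contact_force: [-1.6, 0.2, 7.5]
grip_width: 0.0599
```

```bash
python3 - <<'E'
from h import *
snap('wrist','w1'); s=read_state(); print(s['tcp_pos'],s['contact_force'],s['grip_width'],s['clock'])
E
```

```text
[ 0.65397655 -0.13235063  0.0315342 ] [-1.92307778  1.16428467  7.42964181] 0.059857281923533845 3.7
```

View pics/w1.png

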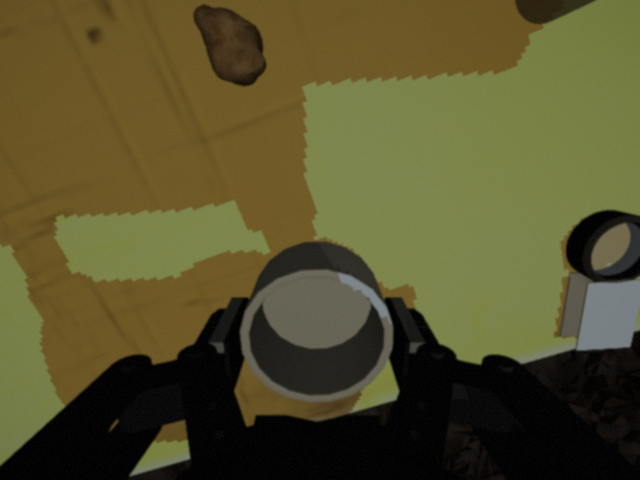

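Held at 60 mm, with the pan centred between the fingers at (317,334). Next I lift it and carry it over the stand.

Emit:
send_rows(targets=[{"dp": [0, 0, 20], "yaw": 0, "grip": -1}, {"dp": [0, 0, 60], "yaw": 0, "grip": -1}, {"dp": [-20, -10, 90], "yaw": 0, "grip": -1}, {"dp": [-60, -32, 90], "yaw": 0, "grip": -1}, {"dp": [-100, -54, 90], "yaw": 0, "grip": -1}, {"dp": [-140, -75, 90], "yaw": 0, "grip": -1}, {"dp": [-180, -97, 90], "yaw": 0, "grip": -1}, {"dp": [-220, -118, 80], "yaw": 0, "grip": -1}, {"dp": [-240, -129, 60], "yaw": 0, "grip": -1}, {"dp": [-240, -129, 40], "yaw": 0, "grip": -1}, {"dp": [-240, -129, 30], "yaw": 0, "grip": -1}, {"dp": [-240, -129, 30], "yaw": 0, "grip": -1}])

```text
clock: 5.2
tcp_pos: [0.4137, -0.2612, 0.0605]
tcp_rot: [-0.0, 0.172, 0.985, -0.0]
contact_force: [0.4, 0.4, -0.3]
grip_width: 0.0596
```

```bash
python3 - <<'E'
from h import *
c=snap('wrist','w2'); s=read_state(); print(s['tcp_pos'],s['contact_force'],s['grip_width'],s['clock'])
c=snap('top','t2')
cv2.imwrite('pics/t2c.png',cv2.resize(c['pixels'][240:400,384:544],None,fx=4,fy=4))
E
```

```text
[ 0.41387576 -0.26123439  0.06085373] [ 0.24717216  0.99855587 -0.38137217] 0.05954195115077204 5.25
```

View pics/w2.png

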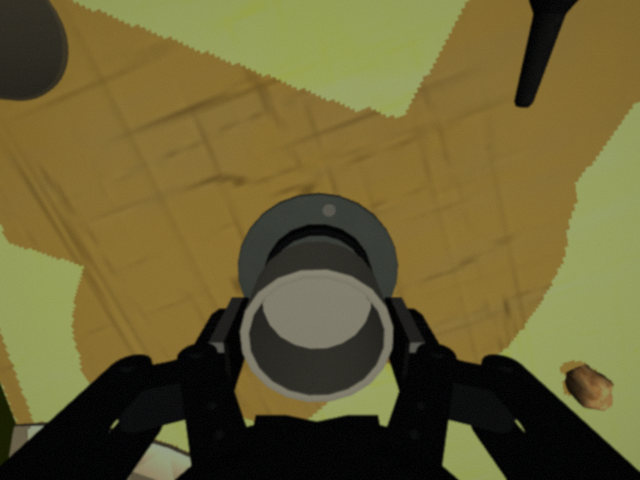

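The pan is centred over the stand: the flange runs from 238 to 398 px and the pan sits at 317. Now lower it and release.

Emit:
send_rows(targets=[{"dp": [0, 0, -8], "yaw": 0, "grip": -1}, {"dp": [0, 0, -14], "yaw": 0, "grip": -1}, {"dp": [0, 0, -18], "yaw": 0, "grip": -1}, {"dp": [0, 0, -22], "yaw": 0, "grip": -1}, {"dp": [0, 0, -22], "yaw": 0, "grip": -1}, {"dp": [0, 0, -22], "yaw": 0, "grip": -1}])

```text
clock: 6.05
tcp_pos: [0.4136, -0.2612, 0.0385]
tcp_rot: [0.0, 0.172, 0.985, -0.0]
contact_force: [-0.7, 0.4, 9.4]
grip_width: 0.0597
```

Emit:
send_rows(targets=[{"dp": [0, 0, 0], "yaw": 0, "grip": 1}, {"dp": [0, 0, 0], "yaw": 0, "grip": 1}, {"dp": [0, 0, 0], "yaw": 0, "grip": 1}, {"dp": [0, 0, 0], "yaw": 0, "grip": 1}, {"dp": [0, 0, 20], "yaw": 0, "grip": 1}, {"dp": [0, 0, 50], "yaw": 0, "grip": 1}, {"dp": [0, 0, 90], "yaw": 0, "grip": 1}, {"dp": [20, 90, 80], "yaw": 0, "grip": 1}, {"dp": [30, 140, 80], "yaw": 0, "grip": 1}, {"dp": [40, 190, 80], "yaw": 0, "grip": 1}, {"dp": [50, 230, 80], "yaw": 0, "grip": 1}, {"dp": [57, 260, 80], "yaw": 0, "grip": 1}, {"dp": [57, 260, 80], "yaw": 0, "grip": 1}, {"dp": [57, 260, 80], "yaw": 0, "grip": 1}])

```text
clock: 7.8
tcp_pos: [0.4703, -0.0015, 0.1182]
tcp_rot: [-0.0, 0.172, 0.985, -0.0]
contact_force: [-0.6, 0.1, -0.2]
grip_width: 0.0857
```

```bash
cat >> h.py <<'E'
def rim(X,xy,z,tag):
    m=(abs(X[...,2]-z)<.0035)&(np.hypot(X[...,0]-xy[0],X[...,1]-xy[1])<.04)
    Q=X[m]; p,e=circ(Q); print(tag,len(Q),p.round(4),round(e,4),'z',np.median(Q[:,2]).round(4))
E
python3 - <<'E'
from h import *
c=snap('top','t3'); X=cloud(c)
s=read_state(); print(s['tcp_pos'],s['contact_force'],s['grip_width'],s['clock'])
rim(X,(.413,-.261),.05,'pan'); rim(X,(.627,.142),.0425,'green'); rim(X,(.422,.257),.0425,'red')
cv2.imwrite('pics/t3c.png',cv2.resize(c['pixels'][260:380,404:524],None,fx=4,fy=4))
E
```

```text
[ 0.47025729 -0.00183575  0.11825071] [ 0.13969857 -0.70064706 -0.19982989] 0.08545018795167329 7.85
pan 225 [ 0.412  -0.2615  0.0277] 0.0013 z 0.0506
green 219 [0.6263 0.1421 0.0278] 0.0013 z 0.0429
red 217 [0.4222 0.257  0.0278] 0.0012 z 0.0425
```

View pics/t3c.png

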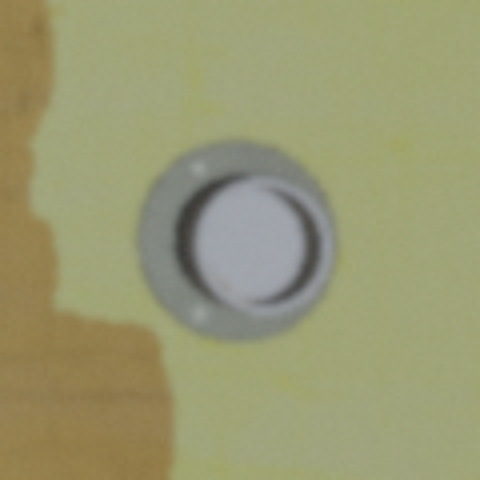

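The pan is seated, with its rim at z 0.0506 and centred within about 1 mm. Next is blue.

Emit:
send_rows(targets=[{"dp": [0, 0, -30], "yaw": 0, "grip": 1}, {"dp": [0, 0, -60], "yaw": 0, "grip": 1}, {"dp": [0, 0, -80], "yaw": 0, "grip": 1}, {"dp": [0, 0, -88], "yaw": 0, "grip": 1}, {"dp": [0, 0, -88], "yaw": 0, "grip": 1}, {"dp": [0, 0, -88], "yaw": 0, "grip": -1}, {"dp": [0, 0, -88], "yaw": 0, "grip": -1}, {"dp": [0, 0, -88], "yaw": 0, "grip": -1}, {"dp": [0, 0, -88], "yaw": 0, "grip": -1}, {"dp": [0, 0, -88], "yaw": 0, "grip": -1}, {"dp": [0, 0, -88], "yaw": 0, "grip": -1}])

```text
clock: 9.22
tcp_pos: [0.4709, -0.0013, 0.0311]
tcp_rot: [0.001, 0.172, 0.985, -0.0]
contact_force: [-1.1, -1.2, 7.6]
grip_width: 0.0582
```

Emit:
send_rows(targets=[{"dp": [0, 0, 20], "yaw": 0, "grip": -1}, {"dp": [0, 0, 60], "yaw": 0, "grip": -1}, {"dp": [0, -10, 90], "yaw": 0, "grip": -1}, {"dp": [-8, -50, 100], "yaw": 0, "grip": -1}, {"dp": [-16, -90, 100], "yaw": 0, "grip": -1}, {"dp": [-24, -130, 100], "yaw": 0, "grip": -1}, {"dp": [-32, -170, 100], "yaw": 0, "grip": -1}, {"dp": [-42, -210, 100], "yaw": 0, "grip": -1}, {"dp": [-52, -240, 90], "yaw": 0, "grip": -1}, {"dp": [-57, -260, 80], "yaw": 0, "grip": -1}, {"dp": [-57, -260, 65], "yaw": 0, "grip": -1}, {"dp": [-57, -260, 60], "yaw": 0, "grip": -1}, {"dp": [-57, -260, 60], "yaw": 0, "grip": -1}])

```text
clock: 10.85
tcp_pos: [0.4134, -0.2609, 0.0905]
tcp_rot: [-0.0, 0.172, 0.985, 0.0]
contact_force: [-0.9, 0.1, 0.2]
grip_width: 0.0578
```

```bash
python3 - <<'E'
from h import *
c=snap('wrist','w4'); s=read_state(); print(s['tcp_pos'],s['contact_force'],s['grip_width'],s['clock'])
E
```

```text
[ 0.41360168 -0.26101144  0.09070262] [ 0.68426377 -0.16217067 -0.50460529] 0.05780913551729535 10.9
```

View pics/w4.png

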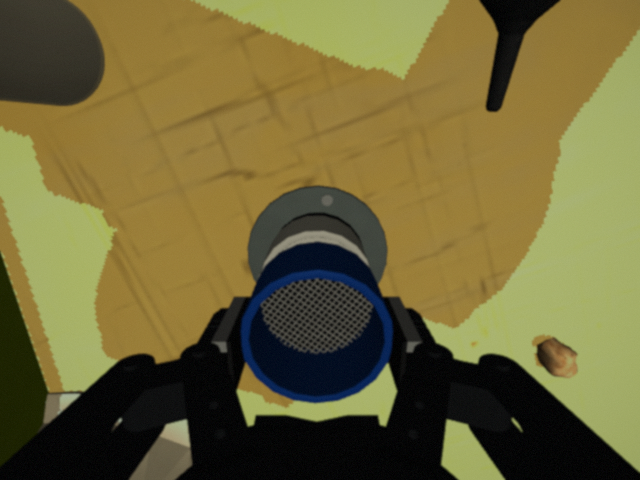

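Emit:
send_rows(targets=[{"dp": [-1, 0, -5], "yaw": 0, "grip": -1}, {"dp": [-1, 0, -10], "yaw": 0, "grip": -1}, {"dp": [-1, 0, -14], "yaw": 0, "grip": -1}, {"dp": [-1, 0, -18], "yaw": 0, "grip": -1}, {"dp": [-1, 0, -18], "yaw": 0, "grip": -1}, {"dp": [-1, 0, -18], "yaw": 0, "grip": -1}])

```text
clock: 11.65
tcp_pos: [0.4126, -0.2613, 0.0724]
tcp_rot: [0.0, 0.173, 0.985, -0.0]
contact_force: [-0.7, 1.2, 5.9]
grip_width: 0.058
```

Emit:
send_rows(targets=[{"dp": [0, 0, 0], "yaw": 0, "grip": 1}, {"dp": [0, 0, 0], "yaw": 0, "grip": 1}, {"dp": [0, 0, 0], "yaw": 0, "grip": 1}, {"dp": [0, 0, 0], "yaw": 0, "grip": 1}, {"dp": [0, 0, 20], "yaw": 0, "grip": 1}, {"dp": [0, 0, 50], "yaw": 0, "grip": 1}, {"dp": [0, 0, 70], "yaw": 0, "grip": 1}, {"dp": [20, 37, 70], "yaw": 0, "grip": 1}, {"dp": [45, 85, 70], "yaw": 0, "grip": 1}, {"dp": [70, 132, 70], "yaw": 0, "grip": 1}, {"dp": [95, 179, 70], "yaw": 0, "grip": 1}, {"dp": [120, 226, 70], "yaw": 0, "grip": 1}, {"dp": [145, 273, 70], "yaw": 0, "grip": 1}, {"dp": [170, 320, 70], "yaw": 0, "grip": 1}, {"dp": [195, 367, 60], "yaw": 0, "grip": 1}, {"dp": [214, 403, 46], "yaw": 0, "grip": 1}, {"dp": [214, 403, 46], "yaw": 0, "grip": 1}, {"dp": [214, 403, 46], "yaw": 0, "grip": 1}])

```text
clock: 13.9
tcp_pos: [0.626, 0.1416, 0.1181]
tcp_rot: [-0.0, 0.172, 0.985, -0.0]
contact_force: [-0.1, -0.3, -0.5]
grip_width: 0.0853
```

```bash
python3 - <<'E'
from h import *
c=snap('top','t5'); X=cloud(c)
s=read_state(); print(s['tcp_pos'],s['contact_force'],s['grip_width'],s['clock'])
rim(X,(.413,-.261),.084,'blue'); rim(X,(.422,.257),.0425,'red')
cv2.imwrite('pics/t5c.png',cv2.resize(c['pixels'][260:380,404:524],None,fx=4,fy=4))
E
```

```text
[0.62610927 0.14113594 0.11838149] [ 0.42303115 -0.76638527  0.36257751] 0.08546333196829563 13.95
blue 259 [ 0.4112 -0.2614  0.0277] 0.0013 z 0.0846
red 0 [0. 0. 0.] nan z nan
  return _methods._mean(a, axis=axis, dtype=dtype,
  ret = ret.dtype.type(ret / rcount)
```

View pics/t5c.png

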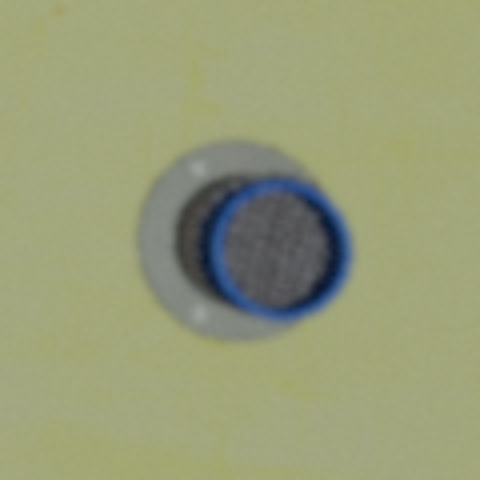

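Blue is seated (rim z 0.0846). Next is green.

Emit:
send_rows(targets=[{"dp": [0, 0, -30], "yaw": 0, "grip": 1}, {"dp": [0, 0, -60], "yaw": 0, "grip": 1}, {"dp": [0, 0, -80], "yaw": 0, "grip": 1}, {"dp": [0, 0, -88], "yaw": 0, "grip": 1}, {"dp": [0, 0, -88], "yaw": 0, "grip": 1}, {"dp": [0, 0, -88], "yaw": 0, "grip": -1}, {"dp": [0, 0, -88], "yaw": 0, "grip": -1}, {"dp": [0, 0, -88], "yaw": 0, "grip": -1}, {"dp": [0, 0, -88], "yaw": 0, "grip": -1}, {"dp": [0, 0, -88], "yaw": 0, "grip": -1}, {"dp": [0, 0, -88], "yaw": 0, "grip": -1}])

```text
clock: 15.32
tcp_pos: [0.627, 0.1419, 0.0316]
tcp_rot: [0.001, 0.172, 0.985, 0.0]
contact_force: [-1.8, -1.2, 8.2]
grip_width: 0.0599
```

Emit:
send_rows(targets=[{"dp": [0, 0, 20], "yaw": 0, "grip": -1}, {"dp": [0, 0, 60], "yaw": 0, "grip": -1}, {"dp": [0, 0, 100], "yaw": 0, "grip": -1}, {"dp": [-14, -28, 120], "yaw": 0, "grip": -1}, {"dp": [-36, -70, 120], "yaw": 0, "grip": -1}, {"dp": [-60, -114, 120], "yaw": 0, "grip": -1}, {"dp": [-84, -158, 120], "yaw": 0, "grip": -1}, {"dp": [-108, -202, 120], "yaw": 0, "grip": -1}, {"dp": [-132, -246, 120], "yaw": 0, "grip": -1}, {"dp": [-156, -290, 120], "yaw": 0, "grip": -1}, {"dp": [-180, -334, 120], "yaw": 0, "grip": -1}, {"dp": [-200, -378, 120], "yaw": 0, "grip": -1}, {"dp": [-214, -403, 115], "yaw": 0, "grip": -1}, {"dp": [-214, -403, 105], "yaw": 0, "grip": -1}, {"dp": [-214, -403, 96], "yaw": 0, "grip": -1}, {"dp": [-214, -403, 94], "yaw": 0, "grip": -1}, {"dp": [-214, -403, 94], "yaw": 0, "grip": -1}])

```text
clock: 17.45
tcp_pos: [0.4127, -0.2606, 0.1243]
tcp_rot: [-0.0, 0.172, 0.985, 0.0]
contact_force: [0.6, 1.0, -0.5]
grip_width: 0.0597
```

```bash
python3 - <<'E'
from h import *
c=snap('wrist','w6'); s=read_state(); print(s['tcp_pos'],s['contact_force'],s['grip_width'],s['clock'])
c=snap('top','t6'); X=cloud(c); rim(X,(.422,.257),.0425,'red')
E
```

```text
[ 0.41275526 -0.26076305  0.12441243] [-0.15752106  0.29660933 -1.05177627] 0.05975010120781272 17.5
red 225 [0.4222 0.2569 0.0278] 0.0013 z 0.0425
```

View pics/w6.png

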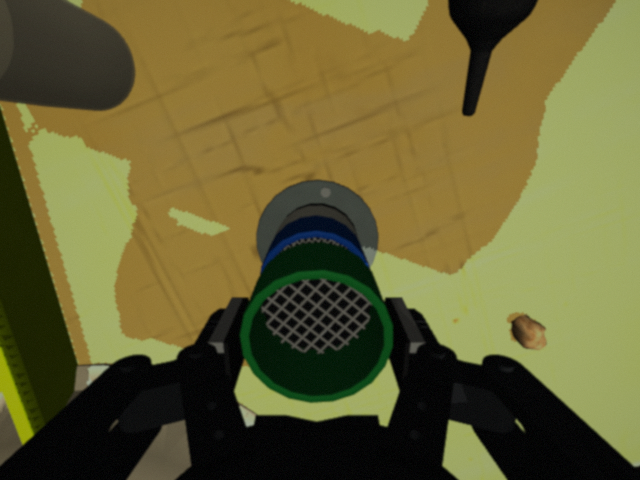

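Green is held over blue and aligned with it (both centred at about 316 px). Lowering.

Emit:
send_rows(targets=[{"dp": [0, 0, -5], "yaw": 0, "grip": -1}, {"dp": [0, 0, -10], "yaw": 0, "grip": -1}, {"dp": [0, 0, -14], "yaw": 0, "grip": -1}, {"dp": [0, 0, -18], "yaw": 0, "grip": -1}, {"dp": [0, 0, -18], "yaw": 0, "grip": -1}, {"dp": [0, 0, -18], "yaw": 0, "grip": -1}])

```text
clock: 18.3
tcp_pos: [0.4126, -0.2614, 0.1066]
tcp_rot: [0.0, 0.172, 0.985, -0.0]
contact_force: [-1.5, 2.5, 11.6]
grip_width: 0.06
```

Emit:
send_rows(targets=[{"dp": [0, 0, 0], "yaw": 0, "grip": 1}, {"dp": [0, 0, 0], "yaw": 0, "grip": 1}, {"dp": [0, 0, 0], "yaw": 0, "grip": 1}, {"dp": [0, 0, 0], "yaw": 0, "grip": 1}, {"dp": [0, 0, 20], "yaw": 0, "grip": 1}, {"dp": [0, 0, 50], "yaw": 0, "grip": 1}, {"dp": [0, 0, 65], "yaw": 0, "grip": 1}, {"dp": [1, 40, 65], "yaw": 0, "grip": 1}, {"dp": [2, 90, 65], "yaw": 0, "grip": 1}, {"dp": [3, 140, 65], "yaw": 0, "grip": 1}, {"dp": [4, 190, 65], "yaw": 0, "grip": 1}, {"dp": [5, 240, 65], "yaw": 0, "grip": 1}, {"dp": [6, 290, 60], "yaw": 0, "grip": 1}, {"dp": [7, 340, 50], "yaw": 0, "grip": 1}, {"dp": [8, 390, 40], "yaw": 0, "grip": 1}, {"dp": [9, 440, 30], "yaw": 0, "grip": 1}, {"dp": [10, 490, 20], "yaw": 0, "grip": 1}, {"dp": [10, 518, 12], "yaw": 0, "grip": 1}, {"dp": [10, 518, 12], "yaw": 0, "grip": 1}, {"dp": [10, 518, 12], "yaw": 0, "grip": 1}])

```text
clock: 20.8
tcp_pos: [0.4223, 0.2564, 0.1183]
tcp_rot: [-0.0, 0.172, 0.985, -0.0]
contact_force: [-0.4, 0.3, -1.0]
grip_width: 0.0854
```

```bash
python3 - <<'E'
from h import *
c=snap('top','t7'); X=cloud(c)
s=read_state(); print(s['tcp_pos'],s['contact_force'],s['grip_width'],s['clock'])
rim(X,(.413,-.261),.118,'green')
snap('wrist','w7')
E
```

```text
[0.42237923 0.25613667 0.11839926] [ 0.02114432 -0.76753832  0.66960819] 0.08534048794913494 20.85
green 264 [ 0.4115 -0.2616  0.0278] 0.0013 z 0.1185
```

View pics/w7.png

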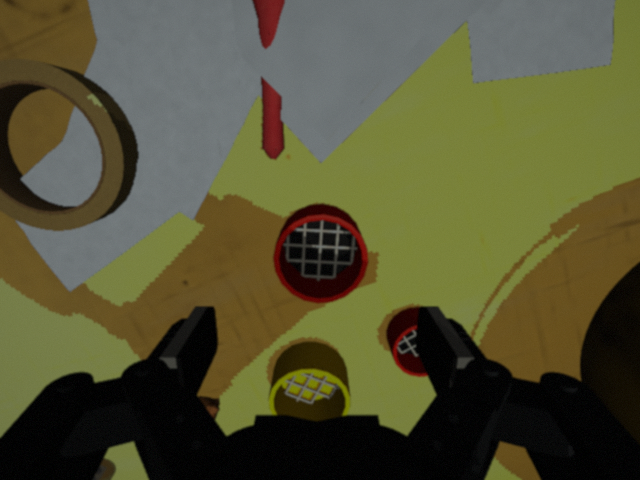

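Green is seated (rim z 0.1185). The large red sieve, at (320,255), lies on the grasp axis, and the small red and yellow ones are clear of the fingers.

Emit:
send_rows(targets=[{"dp": [0, 0, -30], "yaw": 0, "grip": 1}, {"dp": [0, 0, -60], "yaw": 0, "grip": 1}, {"dp": [0, 0, -80], "yaw": 0, "grip": 1}, {"dp": [0, 0, -88], "yaw": 0, "grip": 1}, {"dp": [0, 0, -88], "yaw": 0, "grip": 1}, {"dp": [0, 0, -88], "yaw": 0, "grip": -1}, {"dp": [0, 0, -88], "yaw": 0, "grip": -1}, {"dp": [0, 0, -88], "yaw": 0, "grip": -1}, {"dp": [0, 0, -88], "yaw": 0, "grip": -1}, {"dp": [0, 0, -88], "yaw": 0, "grip": -1}, {"dp": [0, 0, -88], "yaw": 0, "grip": -1}])

```text
clock: 22.28
tcp_pos: [0.4229, 0.2569, 0.0313]
tcp_rot: [0.001, 0.172, 0.985, 0.0]
contact_force: [-0.2, -1.4, 11.5]
grip_width: 0.0603
```

Emit:
send_rows(targets=[{"dp": [0, 0, 20], "yaw": 0, "grip": -1}, {"dp": [0, 0, 60], "yaw": 0, "grip": -1}, {"dp": [0, -20, 100], "yaw": 0, "grip": -1}, {"dp": [-1, -60, 130], "yaw": 0, "grip": -1}, {"dp": [-2, -105, 155], "yaw": 0, "grip": -1}, {"dp": [-3, -150, 155], "yaw": 0, "grip": -1}, {"dp": [-4, -195, 155], "yaw": 0, "grip": -1}, {"dp": [-5, -240, 155], "yaw": 0, "grip": -1}, {"dp": [-6, -285, 155], "yaw": 0, "grip": -1}, {"dp": [-7, -330, 155], "yaw": 0, "grip": -1}, {"dp": [-8, -375, 155], "yaw": 0, "grip": -1}, {"dp": [-9, -420, 155], "yaw": 0, "grip": -1}, {"dp": [-10, -465, 155], "yaw": 0, "grip": -1}, {"dp": [-10, -500, 155], "yaw": 0, "grip": -1}, {"dp": [-10, -518, 150], "yaw": 0, "grip": -1}, {"dp": [-10, -518, 140], "yaw": 0, "grip": -1}, {"dp": [-10, -518, 130], "yaw": 0, "grip": -1}, {"dp": [-10, -518, 128], "yaw": 0, "grip": -1}, {"dp": [-10, -518, 128], "yaw": 0, "grip": -1}])

```text
clock: 24.65
tcp_pos: [0.4124, -0.2605, 0.1582]
tcp_rot: [-0.0, 0.172, 0.985, 0.0]
contact_force: [0.8, 0.5, -0.7]
grip_width: 0.0599
```

```bash
python3 - <<'E'
from h import *
c=snap('wrist','w8'); s=read_state(); print(s['tcp_pos'],s['contact_force'],s['grip_width'],s['clock'])
E
```

```text
[ 0.41254821 -0.26076865  0.15836477] [-0.0697511   0.07609317 -0.44055934] 0.059804433800740575 24.7
```

View pics/w8.png

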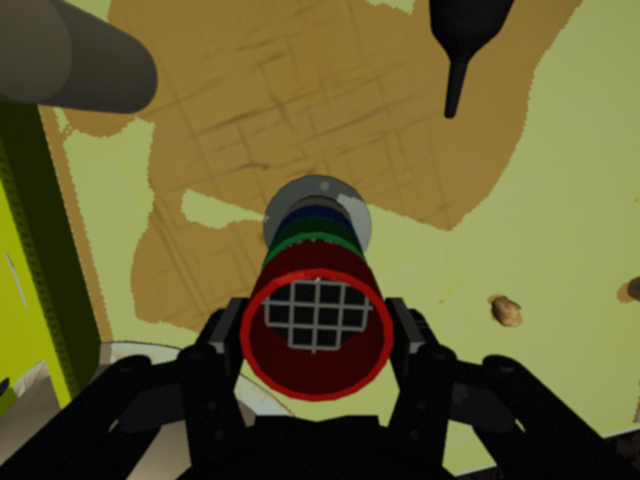

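Red is aligned over the tower (all at about 317 px). Lowering.

Emit:
send_rows(targets=[{"dp": [0, 0, -5], "yaw": 0, "grip": -1}, {"dp": [0, 0, -10], "yaw": 0, "grip": -1}, {"dp": [0, 0, -14], "yaw": 0, "grip": -1}, {"dp": [0, 0, -18], "yaw": 0, "grip": -1}, {"dp": [0, 0, -18], "yaw": 0, "grip": -1}, {"dp": [0, 0, -18], "yaw": 0, "grip": -1}])

```text
clock: 25.45
tcp_pos: [0.4127, -0.2616, 0.1408]
tcp_rot: [0.0, 0.172, 0.985, -0.0]
contact_force: [-2.2, 0.2, 12.9]
grip_width: 0.0599
```

Emit:
send_rows(targets=[{"dp": [0, 0, 0], "yaw": 0, "grip": 1}, {"dp": [0, 0, 0], "yaw": 0, "grip": 1}, {"dp": [0, 0, 0], "yaw": 0, "grip": 1}, {"dp": [0, 0, 0], "yaw": 0, "grip": 1}, {"dp": [0, 0, 20], "yaw": 0, "grip": 1}, {"dp": [0, 0, 50], "yaw": 0, "grip": 1}, {"dp": [0, 0, 80], "yaw": 0, "grip": 1}, {"dp": [0, 40, 90], "yaw": 0, "grip": 1}, {"dp": [0, 90, 90], "yaw": 0, "grip": 1}, {"dp": [0, 140, 90], "yaw": 0, "grip": 1}, {"dp": [0, 190, 90], "yaw": 0, "grip": 1}, {"dp": [0, 240, 90], "yaw": 0, "grip": 1}, {"dp": [0, 290, 90], "yaw": 0, "grip": 1}, {"dp": [0, 340, 90], "yaw": 0, "grip": 1}, {"dp": [0, 340, 90], "yaw": 0, "grip": 1}, {"dp": [0, 340, 90], "yaw": 0, "grip": 1}, {"dp": [0, 340, 90], "yaw": 0, "grip": 1}])

```text
clock: 27.58
tcp_pos: [0.4125, 0.0779, 0.2303]
tcp_rot: [-0.0, 0.173, 0.985, -0.0]
contact_force: [0.5, -0.2, 0.2]
grip_width: 0.0853
```

```bash
python3 - <<'E'
from h import *
c=snap('top','t9'); X=cloud(c)
s=read_state(); print(s['tcp_pos'],s['contact_force'],s['clock'])
rim(X,(.413,-.261),.152,'red'); rim(X,(.561,-.007),.0545,'vial');
d=snap('scene','s9'); cv2.imwrite('pics/s9c.png',cv2.resize(d['pixels'][220:460,300:540],None,fx=2.5,fy=2.5))
E
```

```text
[0.41255352 0.07784615 0.2302662 ] [ 0.48122571 -0.80121525  0.63214885] 27.625
red 273 [ 0.4112 -0.2616  0.0278] 0.0013 z 0.1528
vial 97 [ 0.5615 -0.0076  0.0071] 0.0025 z 0.0545
```

View pics/s9c.png

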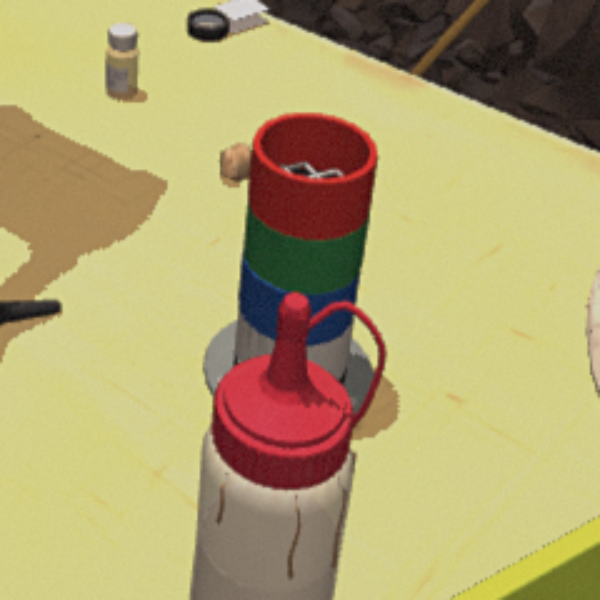

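View pics/t9.png

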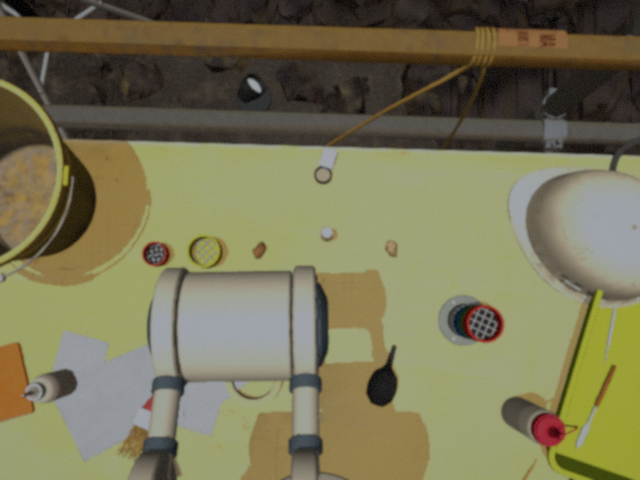

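The tower is upright and tight (rim z 0.1528 against 0.152 expected). The vial at (327,233) and the finds at (260,250) and (392,248) have not moved, and the robot is clear.

```bash
python3 -c "
from plant import hand_in; print(hand_in())"
```

```text
the job is handed in; nothing more can be done
None
```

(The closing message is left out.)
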